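# Spot-check a dry-block heater with a surface probe

### The job

Check the block of the dry-block heater: lift the blue lid off by its black knob and set it down, knob up, on the round rubber mat without dropping it. Then take the orange surface probe out of its holder by the handle and, holding it upright, press its brass tip lightly on the red dot of the aluminium block, so that the sprung tip is pushed in about half-way (never hard). Finish while still holding it there like that, and leave the other things on the bench where they are.

Things in the scene. Friction and masses are not known exactly. Their poses are not given: they have to be found in the camera images.
- heater: Dry-block heater, fixed: grey housing 230 (x) x 200 (y) mm, top face 80 mm above the bench, black control panel along its -x side. Origin under the housing's centre at bench level; z up. A round black rim (152 mm outside, 140 mm inside diameter, upper edge 98 mm above the bench) stands on top, centred at x = +25 mm, y = 0; the block lies inside it.
- block: Round aluminium block inside the heater's rim, fixed, 134 mm diameter, hidden under the lid at the start, any yaw. Origin at the centre of its underside; its flat top is 20 mm higher (85 mm above the bench, 13 mm below the rim's edge). Capped tubes stand 6 mm proud on the side away from the red dot (at least 40 mm from it); other dark circles are flush markings.
- spot (a point): Centre of the red dot (18 mm diameter) on the top face of the aluminium block, 33 mm from the block's centre along the block's +x, 85 mm above the bench. z up. Hidden by the lid at the start.
- lid: Loose round blue lid, 0.15 to 0.3 kg: flange 160 mm diameter, 8 mm thick, resting on the rim; a white plug under it, 128 mm diameter, 5 mm deep, reaches into the rim (lift straight up 10 mm or more first). Black knob on top. Origin at the centre of the plug's underside (93 mm above the bench at the start, 4 mm when on the mat); z up; overall height 49 mm.
- lid_knob (a point): Centre (half-way up) of the lid's black knob cap: cylinder 32 mm diameter, 22 mm tall, on an 18 mm stem; 38 mm above the lid's origin, on its axis, 25 mm above the flange's top face. Grasp it here from above, any yaw.
- mat: Round dark rubber mat with a thin green ring, 200 mm diameter, 4 mm thick, fixed flat on the bench. Origin at the centre of its underside. The lid is to be set down here.
- holder: Probe holder, fixed: dark base plate 100 x 100 x 12 mm with a white block 46 x 46 mm rising to 110 mm above the bench, with a vertical hole 17 mm wide and 92 mm deep on its axis. Origin at the centre of the underside.
- probe: Orange surface probe, loose, 0.11 kg, 165 mm long, upright in the holder, its collar resting on the holder's top; raise it 90 mm to clear the holder. From the tip up: brass tip, 16 mm; steel stem 10 mm diameter to 85 mm; black collar 36 mm diameter to 93 mm; orange handle 26 mm diameter to 165 mm. Origin on its axis at the relaxed tip's end; z up along the handle.
- probe_grip (a point): Centre of the probe's orange handle, 132 mm above the probe's origin along its axis; z up along the handle. Grasp here from above, any yaw; the top of the handle is 33 mm higher.
- probe_point (a point): Outer, rounded end of the probe's sprung brass tip, 8 mm diameter (this point moves with the tip). z up along the probe. The tip slides at most 12 mm up into the stem against a spring of 0.35 N per mm without preload: half-way in is 6 mm and 2.1 N, fully in is 4.2 N.
- bottle: Bystander: glass bottle with blue cap, 80 mm diameter, 190 mm tall. Origin at the centre of its underside.
- beaker: Bystander: clear plastic beaker, 90 mm diameter, 110 mm tall. Origin at the centre of its underside.
- tip_box: Bystander: blue box with clear cover, 125 x 85 x 78 mm. Origin at the centre of its underside.
- tube_rack: Bystander: yellow tube rack with white tubes, 100 x 70 x 51 mm. Origin at the centre of its underside.
- marker: Bystander: white and blue marker pen, 125 x 18 x 12 mm, lying. Origin at the centre of its underside.
- jar: Bystander: small white jar with orange cap, 52 mm diameter, 75 mm tall. Origin at the centre of its underside.

How it is judged (in metres and radians):
On the way, in this order (a step that is already met when the one before it is completed fails the run):
1. the lid is lifted clear of the heater by its knob (height (world z) of lid above 0.108 m and angle between lid's own z axis and vertical below 0.35 rad and contact force between the fingers and lid above 0.5 N and distance between the grasp point and lid_knob below 0.04 m), for 0.2 s.
2. the lid lies on the mat, knob up, released (horizontal distance between lid and mat below 0.05 m and height (world z) of lid below 0.012 m and angle between lid's own z axis and vertical below 0.1 rad and linear speed of lid below 0.03 m/s and contact force between the fingers and lid below 0.1 N), for 0.2 s.
3. the probe is drawn out of its holder by the handle (height (world z) of probe_point above 0.1 m and contact force between the fingers and probe above 0.5 N), for 0.2 s.
At the end, for the whole second after the job is handed in: The probe is held by its handle, still, within 8 degrees of vertical, its tip within 9 mm of the centre of the red dot and pushed in by 2 to 10.5 mm (0.7 to 3.8 N on the block), not leaning on the heater; the lid lies flat, knob up and released on the mat, its centre within 50 mm of the mat's (all of step 2 and horizontal distance between probe_point and spot below 0.009 m and angle between probe's own z axis and vertical below 0.14 rad and contact force between probe and block between 0.7 and 3.8 N and z of probe_point in the frame of probe between 0.002 and 0.0105 m and contact force between the fingers and probe above 1 N and distance between the grasp point and probe_grip below 0.05 m and contact force between probe and heater below 0.1 N and linear speed of probe below 0.03 m/s); the arm keeps its last pose, push and grip.
It fails at once if the probe is pressed hard on the block (more than 10 N) (contact force between probe and block above 10 N).
It fails at once if the lid is dropped (it falls faster than 0.5 m/s with no finger on it) (contact force between the fingers and lid below 0.02 N and linear speed of lid above 0.5 m/s).
It fails at once if a bystander (bottle, beaker, tip box, tube rack, marker, jar) is moved more than 30 mm (distance of any of bottle, beaker, tip_box, tube_rack, marker, jar from where it was at the start of the episode above 0.03 m).
It also fails if it takes over 69 s, if anything falls off the work surface, if the arm or the gripper's body presses on something with over 40 N, if the wrist force passes 120 N, or if a joint passes its speed limit or range.

### The arm

A 6-joint arm with a two-finger parallel gripper is mounted at the origin on the work surface. World frame = base frame: x ahead of the robot, y to its left, z up, the work surface at z = 0. Lengths are in mm, angles in rad, forces in N, time in s.
With the tool pointing down it reaches from about 350 to 875 mm from the base axis. Payload 4.2 kg.
Tool frame: the origin (TCP) lies at the very end of the fingers, on their centre line; the grasp point (between the pads) lies 19 mm behind it; z points along the fingers, y is the direction in which the jaws open and shut (so a half turn about z gives the same grasp; the last joint's range is limited). The gripper opens to 85 mm and grips with 20 to 120 N. Pads are 22 mm wide; open, the fingers measure 114 mm over their backs; the gripper's body (76 mm by 85 mm) begins 54 mm behind the grasp point. The pads swing forward as they close: fully open they stand 13 mm farther back than shut.
Start: joints at [1.408, 0.385, 0.008, 0, -1.194, -0.259], TCP at [255.844, 570.213, 210.412] pointing down, gripper open.
Joint ranges: [-3.14, 3.14], [-1.21, 2.06], [-1.07, 1.41], [-3.16, 2.05], [-2.99, -0.16], [-3.1, 3.1]. Speed limits (rad/s): [2.79, 2.79, 3.14, 3.14, 3.14, 3.14].

### API

Orientations are given as a unit quaternion [x, y, z, w].
In Python, from bench import arm, optics, job gives the robot as it stands.
- The arm moves only by the tool send_rows, never from a script. Its argument "steps" is a list that holds one entry, the list of rows, each a list of 5 numbers: the shift along the tool's x, y, z in cm, then the turn about the tool's z in rad, then the opening, from 0 (shut) to 1 (fully open). A call has 1 to 10 rows; each row shifts and turns the pose as measured when the row begins, along the tool's axes as they then stand; what a row does not reach is not made up. A row lasts 1/12 s, in which the tool goes at most 41.7 mm and 7.16 degrees, less where a joint would pass 70% of its speed; a pose out of reach is approached as far as the arm can. A call with a gripper value outside its range is refused whole. The fingers move at their own pace and stop on an object; the grip force is fixed at half the most. Time passes only in rows, so rows that do not move let the fingers close. It gives the time, the measured TCP pose, the force and the opening at its end, in the units of the state.
- arm.read_state(): the state, without advancing time (a new reading comes with each control period).
- optics.get_image(name): name is "side" or "top"; returns (picture, depth): 384x512x3 uint8, blue, green, red; 384x512 float32, mm along the optical axis (not along the pixel's ray), 0 where there is no reading.
- optics.get_calibration(name): a dict with "K" (3x3 intrinsics, pixels), "k1" (the pictures are not rectified: a ray, as slopes to the right and down, at radius r is drawn at 1 + k1 r^2 times it, then the intrinsics apply), "rvec" (rotation vector, rad) and "tvec" (3), from world to camera coordinates, as OpenCV has them. Camera axes: x right, y down, z forward; pixel columns grow to the right and rows downward; lengths in mm; the calibration is good to about 2 mm. A picture is of the moment at which its call begins. get_calibration takes no time and is no camera call.
- job.job_done(): hands the job in, once; it reports no verdict.
The state is a dict: "clock": time; "joints": joint angles; "joint_vel": joint speeds; "joint_efforts": joint torques, N m; "position": TCP position; "ee_rot": TCP orientation; "contact_force": force on the tool from outside, world axes, zero at the start; "wrist_torque": the same for the moment, N m; "gripper_width": finger opening in mm.
Only numpy, scipy, OpenCV 4.12 (cv2) and the standard library are available. Lean on these libraries where they do the work, as an engineer would, in place of code of your own. Each camera call takes 0.05 s, during which the arm holds its last target. There are 200 camera calls.

## Working session

There is one attempt and no reset: what is moved stays moved. The work goes in short steps, Python scripts to look and compute and a tool call to move; the robot and the scene stay as the last step left them, time stands still between calls to the robot, and variables do not carry over. Pictures are saved under pics/ and viewed, about 8 in all and at most 12, crops included, and the job is handed in when it is done.

Besides the shell and the picture viewer there is one more tool, called after "Emit:" by a JSON object that holds its "method" and its "body", one argument or row to a line. send_rows: Moves the arm, as the interface text tells. Its arguments: {"type":"object","properties":{"steps":{"type":"array","items":{"type":"array","items":{"type":"array","items":{"type":"number"}}}}},"required":["steps"]}

```bash
mkdir -p pics; ls; cat > h.py <<'E'
import numpy as np, cv2
from scipy.spatial.transform import Rotation as R
from bench import arm, optics, job
def cal(n):
    c=optics.get_calibration(n); return np.array(c["K"],float),float(c["k1"]),cv2.Rodrigues(np.array(c["rvec"],float))[0],np.array(c["tvec"],float).ravel()
def ray(n,u,v):
    K,k,Rm,t=cal(n); d=np.array([k,0,0,0,0.])
    p=cv2.undistortPoints(np.array([[[u,v]]],float),K,d)[0,0]
    return -Rm.T@t, Rm.T@np.array([p[0],p[1],1.])
def plane(n,u,v,z):
    c,d=ray(n,u,v); return c+d*(z-c[2])/d[2]
def proj(n,P):
    K,k,Rm,t=cal(n); return cv2.projectPoints(np.array(P,float).reshape(-1,3),Rm,t,K,np.array([k,0,0,0,0.]))[0][:,0]
def dep(n,D,u,v):
    c,d=ray(n,u,v); return c+d*D[int(v),int(u)]
E
python3 - <<'E'
from h import *
np.set_printoptions(precision=3,suppress=True)
ims=[]
for n in("top","side"):
    im,D=optics.get_image(n); cv2.imwrite(f"pics/{n}0.png",im); np.save(f"{n}0.npy",D)
    cv2.imwrite(f"pics/{n}0b.png",cv2.resize(im,(800,600)))
    print(n,cal(n)[0],cal(n)[1],"cam",ray(n,256,192))
s=arm.read_state();print(s); print(R.from_quat(s["ee_rot"]).as_matrix())
E
```

```text
pics
top [[415.175   0.    250.261]
 [  0.    415.175 189.082]
 [  0.      0.      1.   ]] -0.11425001668049599 cam (array([ 220.617,   18.532, 1590.12 ]), array([ 0.202, -0.024, -0.979]))
side [[361.031   0.    255.155]
 [  0.    361.031 187.664]
 [  0.      0.      1.   ]] 0.03900588197639749 cam (array([ 349.871, -797.155,  938.545]), array([ 0.16 ,  0.674, -0.721]))
{'clock': 0.1, 'joints': array([ 1.408,  0.385,  0.007, -0.   , -1.194, -0.259]), 'joint_vel': array([ 0.   , -0.003,  0.001,  0.001,  0.001,  0.   ]), 'joint_efforts': array([  0.   , -39.332,  18.893,   4.198,  -0.003,   0.   ]), 'position': array([255.624, 569.711, 209.444]), 'ee_rot': array([ 0.978, -0.209, -0.   ,  0.001]), 'contact_force': array([ 0.2  , -0.345,  1.06 ]), 'wrist_torque': array([-0.013, -0.014, -0.054]), 'gripper_width': 85.63899151064277}
[[ 0.912 -0.41  -0.001]
 [-0.41  -0.912 -0.002]
 [ 0.     0.002 -1.   ]]
```

View pics/top0b.png

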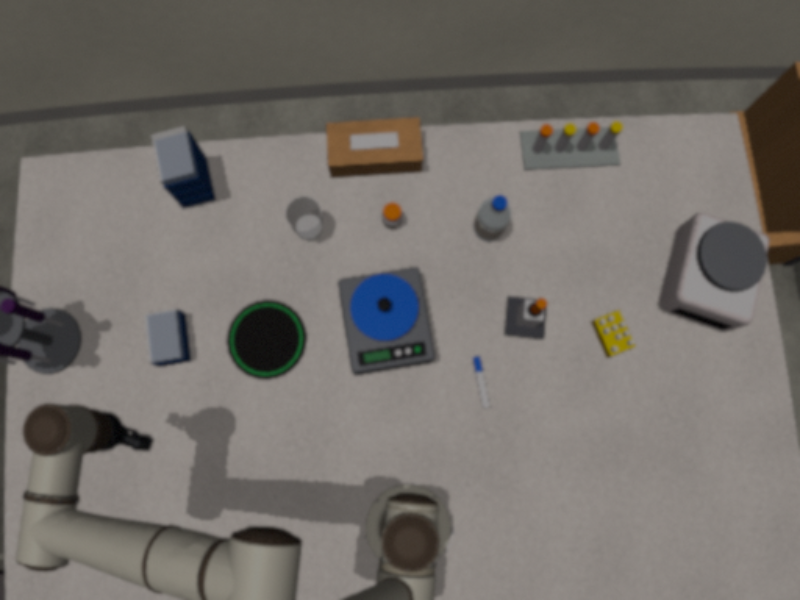

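View pics/side0b.png

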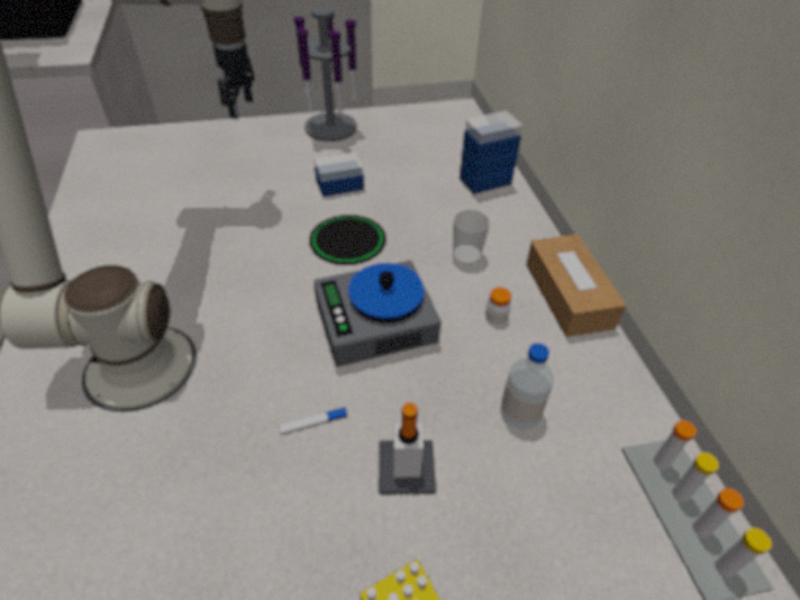

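The top view (800x600) shows the lid at about (385,306), the mat at (267,339), the probe handle at (540,305), and the holder at (526,316). The side view shows the same things: lid (387,290), mat (347,238), probe (409,425). Next I measure these.

```bash
python3 - <<'E'
from h import *
np.set_printoptions(precision=1,suppress=True)
f=.64
def blob(n,lo,hi,c,r):
    im=cv2.imread(f"pics/{n}0.png"); m=cv2.inRange(cv2.cvtColor(im,cv2.COLOR_BGR2HSV),lo,hi)
    w=np.zeros_like(m); cv2.circle(w,(int(c[0]*f),int(c[1]*f)),r,255,-1); m&=w
    k=max(cv2.findContours(m,cv2.RETR_EXTERNAL,cv2.CHAIN_APPROX_NONE)[0],key=cv2.contourArea)
    return k[:,0].astype(float)
def circ(n,k,z):
    P=np.array([plane(n,*p,z)[:2] for p in k]); (c,r)=cv2.minEnclosingCircle(P.astype(np.float32))
    A=np.c_[2*P,np.ones(len(P))]; s=np.linalg.lstsq(A,(P**2).sum(1),rcond=None)[0]
    return s[:2],np.sqrt(s[2]+s[:2]@s[:2]),r
blue=((105,120,60),(130,255,255)); green=((50,100,40),(85,255,255)); org=((5,130,90),(18,255,255))
pos={"top":{"lid":(385,306),"mat":(267,339),"pr":(540,305)},"side":{"lid":(387,290),"mat":(347,238),"pr":(409,425)}}
for n in("top","side"):
    print(n,"lid",circ(n,blob(n,*blue,pos[n]["lid"],40),106))
    print(n,"mat",circ(n,blob(n,*green,pos[n]["mat"],36),4))
    k=blob(n,*org,pos[n]["pr"],20)
    c=k.mean(0); print(n,"pr bbox",k.min(0),k.max(0),"mean@157",plane(n,*c,157))
    for z in(190,118):
        print([ (p,plane(n,*p,z)) for p in (k[k[:,1].argmin()],k[k[:,1].argmax()])])
    D=np.load(f"{n}0.npy"); print("depth mean",dep(n,D,*c))
    im=cv2.imread(f"pics/{n}0.png"); x,y=[int(q*f) for q in pos[n]["lid"]]; w=im[y-25:y+25,x-20:x+20]
    m=cv2.inRange(w,(0,0,0),(55,55,55)); l,_,st,ce=cv2.connectedComponentsWithStats(m)
    for s,q in zip(st[1:],ce[1:]):
        if s[4]>15: print("knob",s,q+[x-20,y-25],plane(n,*(q+[x-20,y-25]),140 if n=="top" else 133))
E
python3 - <<'E'
import cv2
a=cv2.imread("pics/top0.png")[160:240,310:390]; b=cv2.imread("pics/side0.png")[240:320,220:300]
cv2.imwrite("pics/z.png",cv2.hconcat([cv2.resize(q,(400,400),interpolation=0) for q in(a,b)]))
E
```

```text
top lid (array([513.9,  20.1]), np.float64(78.35237410054641), 80.14712524414062)
top mat (array([472.2, 317.5]), np.float64(91.0991494471091), 93.0279541015625)
top pr bbox [343. 191.] [349. 197.] mean@157 [ 486.1 -335.2  157. ]
[(array([345., 191.]), array([ 491.4, -324.4,  190. ])), (array([345., 197.]), array([ 470.4, -322. ,  190. ]))]
[(array([345., 191.]), array([ 505.4, -342. ,  118. ])), (array([345., 197.]), array([ 483.2, -339.5,  118. ]))]
depth mean [ 480.  -327.   190.1]
knob [17 21  7  8 43] [245.8 194.6] [512.2  19.1 140. ]
side lid (array([511.9,  17.5]), np.float64(78.71059290944034), 82.41423797607422)
side mat (array([470.4, 318.1]), np.float64(89.67790141612926), 92.61286163330078)
side pr bbox [257. 258.] [266. 279.] mean@157 [ 481.4 -326.1  157. ]
[(array([260., 258.]), array([ 478.5, -317.3,  190. ])), (array([261., 279.]), array([ 468.2, -373.7,  190. ]))]
[(array([260., 258.]), array([ 490.8, -271.1,  118. ])), (array([261., 279.]), array([ 479.6, -332.9,  118. ]))]
depth mean [ 477.7 -339.5  179.2]
knob [ 0  0 11  5 34] [230.6 161.4] [475.1 112.3 133. ]
knob [17 15  7 10 60] [247.  179.2] [512.5  17.4 133. ]
knob [  0  37  40  10 108] [247.2 203.2] [492.9 -84.5 133. ]
```

View pics/z.png

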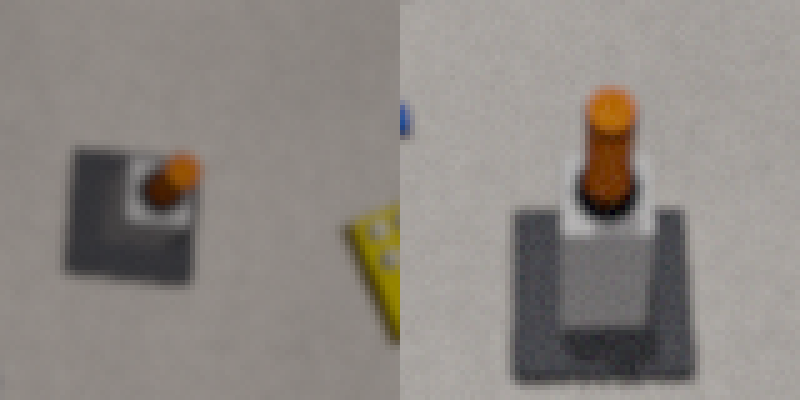

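The zoom shows the probe's cap at about (346.4,194.4) in the top image and the handle foot on the holder axis. The two views agree within 3 mm: lid (513,19), mat (471,318), probe around (480,-326). I'll align the tool with world and move over the lid.

Emit:
{"method": "send_rows", "body": {
  "steps": [
    [[3, 2.5, 0, -0.105, 1], [3, 2.5, 0, -0.105, 1], [3, 2.5, 0, -0.105, 1], [3, 2.5, 0, -0.107, 1], [1.6, 3.8, 0, 0, 1], [1.6, 3.8, 0, 0, 1], [1.6, 3.8, 0, 0, 1], [1.6, 3.8, 0, 0, 1], [0, 0, 0, 0, 1], [0, 0, 0, 0, 1]]
  ]
}}

```text
clock: 0.93
position: [413.5, 284.3, 203.6]
ee_rot: [1.0, 0.013, -0.003, 0.005]
contact_force: [-1.0, -0.1, 0.5]
gripper_width: 85.7
```

Emit:
{"method": "send_rows", "body": {
  "steps": [
    [[1.4, 3.6, 0, 0, 1], [1.4, 3.6, 0, 0, 1], [1.4, 3.6, 0, 0, 1], [1.4, 3.6, 0, 0, 1], [1.4, 3.6, 0, 0, 1], [1.4, 3.6, 0, 0, 1], [1.2, 3.0, 0, 0, 1], [0.5, 2, 0, 0, 1], [0, 0, 0, 0, 1], [0, 0, 0, 0, 1]]
  ]
}}

```text
clock: 1.77
position: [527.2, 18.8, 202.8]
ee_rot: [1.0, 0.02, -0.005, 0.005]
contact_force: [-0.1, 0.2, 0.4]
gripper_width: 85.3
```

```bash
python3 - <<'E'
from h import *
s=arm.read_state(); print(s["position"],s["joints"],R.from_quat(s["ee_rot"]).as_matrix().round(3))
E
```

```text
[527.24304369  18.76503772 202.83331712] [ 0.34740262  0.23027634 -0.23756035  0.00721392 -1.11489103  1.25925031] [[ 0.999  0.039 -0.009]
 [ 0.039 -0.999 -0.01 ]
 [-0.009  0.01  -1.   ]]
```

Emit:
{"method": "send_rows", "body": {
  "steps": [
    [[-1.4, 0, 2, 0, 1], [0, 0, 2, 0, 1], [0, 0, 2, 0, 1], [0, 0, 1.2, 0, 1], [0, 0, 0.8, 0, 1], [0, 0, 0, 0, 1], [0, 0, 0, 0, 1]]
  ]
}}

```text
clock: 2.35
position: [512.4, 26.9, 120.4]
ee_rot: [1.0, 0.025, -0.003, 0.004]
contact_force: [0.2, 0.6, 0.8]
gripper_width: 86.0
```

Emit:
{"method": "send_rows", "body": {
  "steps": [
    [[0, 0.75, 0.4, 0, 1], [0, 0, 0.4, 0, 1], [0, 0, 0, 0, 1], [0, 0, 0, 0, 0], [0, 0, 0, 0, 0], [0, 0, 0, 0, 0], [0, 0, 0, 0, 0], [0, 0, 0, 0, 0], [0, 0, 0, 0, 0], [0, 0, 0, 0, 0]]
  ]
}}

```text
clock: 3.18
position: [515.5, 20.3, 115.8]
ee_rot: [1.0, 0.026, 0.001, 0.003]
contact_force: [0.8, -0.6, 0.1]
gripper_width: 28.2
```

Emit:
{"method": "send_rows", "body": {
  "steps": [
    [[0, 0, 0, 0, 0], [0, 0, 0, 0, 0], [0, 0, 0, 0, 0]]
  ]
}}

```text
clock: 3.43
position: [515.5, 20.3, 115.8]
ee_rot: [1.0, 0.026, 0.001, 0.003]
contact_force: [0.1, -0.2, 0.5]
gripper_width: 27.8
```

```bash
python3 - <<'E'
from h import *
s=arm.read_state(); print(s["position"],s["gripper_width"],s["contact_force"])
o=[]
for n,P in(("top",(513,19,120)),("side",(513,19,120))):
    im,D=optics.get_image(n); u,v=proj(n,[P])[0].astype(int)
    o.append(cv2.resize(im[v-50:v+50,u-50:u+50],(400,400),interpolation=cv2.INTER_CUBIC))
cv2.imwrite("pics/g1.png",cv2.hconcat(o))
E
```

```text
[515.51814772  20.31601695 115.80693464] 27.84100585728546 [ 0.0605297  -0.16445819  0.52567204]
```

View pics/g1.png

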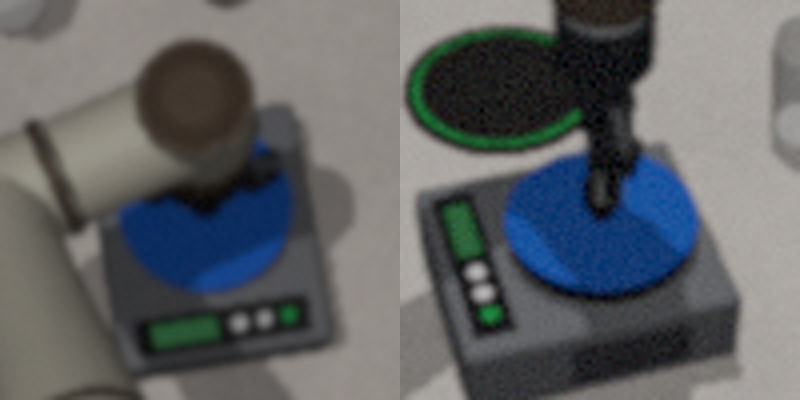

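The image shows both fingers around the knob, with the lid still seated on the rim. Lifting.

Emit:
{"method": "send_rows", "body": {
  "steps": [
    [[0, 0, -0.8, 0, 0], [0, 0, -0.8, 0, 0], [0, 0, -1, 0, 0], [0, 0, -1, 0, 0], [0, 0, -1.2, 0, 0], [0, 0, -1.2, 0, 0], [0, 0, -1, 0, 0], [0, 0, -0.5, 0, 0], [0, 0, 0, 0, 0], [0, 0, 0, 0, 0]]
  ]
}}

```text
clock: 4.37
position: [513.0, 20.4, 196.3]
ee_rot: [1.0, 0.025, -0.002, 0.003]
contact_force: [-0.2, 0.5, -2.1]
gripper_width: 28.5
```

Emit:
{"method": "send_rows", "body": {
  "steps": [
    [[-0.2, -1.5, 0, 0, 0], [-0.3, -3, 0, 0, 0], [-0.3, -3.2, 0, 0, 0], [-0.3, -3.2, 0, 0, 0], [-0.3, -3.2, 0, 0, 0], [-0.3, -3.2, 0, 0, 0], [-0.3, -3.2, 0, 0, 0], [-0.3, -3, 0, 0, 0], [-0.3, -2, 0, 0, 0], [0, -1, 0, 0, 0]]
  ]
}}

```text
clock: 5.2
position: [468.3, 290.8, 186.9]
ee_rot: [1.0, 0.021, -0.008, 0.006]
contact_force: [0.1, 0.4, -1.8]
gripper_width: 27.8
```

Emit:
{"method": "send_rows", "body": {
  "steps": [
    [[0.3, -1.6, 1, 0, 0], [0, -1, 2, 0, 0], [0, 0, 2, 0, 0], [0, 0, 2, 0, 0], [0, 0, 2, 0, 0], [0, 0, 1.5, 0, 0], [0, 0, 1, 0, 0], [0, 0, 0.5, 0, 0], [0, 0, 0, 0, 0], [0, 0, 0, 0, 0]]
  ]
}}

```text
clock: 6.03
position: [467.7, 316.0, 57.1]
ee_rot: [1.0, 0.022, -0.01, 0.01]
contact_force: [-0.1, 0.3, -1.8]
gripper_width: 28.0
```

Emit:
{"method": "send_rows", "body": {
  "steps": [
    [[0, 0, 0.8, 0, 0], [0, 0, 0.8, 0, 0], [0, 0, 0.5, 0, 0], [0, 0, 0.2, 0, 0], [0, 0, 0, 0, 0], [0, 0, 0, 0, 0]]
  ]
}}

```text
clock: 6.53
position: [469.2, 317.1, 35.0]
ee_rot: [1.0, 0.022, -0.008, 0.007]
contact_force: [0.5, 0.0, -2.3]
gripper_width: 28.4
```

Emit:
{"method": "send_rows", "body": {
  "steps": [
    [[0, 0, 0.5, 0, 0], [0, 0, 0.2, 0, 0], [0, 0, 0.1, 0, 0], [0, 0, 0, 0, 0]]
  ]
}}

```text
clock: 6.87
position: [469.5, 317.5, 27.2]
ee_rot: [1.0, 0.023, -0.007, 0.007]
contact_force: [0.5, -0.1, -2.4]
gripper_width: 28.1
```

Emit:
{"method": "send_rows", "body": {
  "steps": [
    [[0, 0, 0.2, 0, 0], [0, 0, 0.2, 0, 0], [0, 0, 0, 0, 0]]
  ]
}}

```text
clock: 7.12
position: [469.8, 317.7, 27.5]
ee_rot: [1.0, 0.023, -0.006, 0.007]
contact_force: [0.5, 0.4, -2.5]
gripper_width: 28.0
```

Emit:
{"method": "send_rows", "body": {
  "steps": [
    [[0, 0, 0.5, 0, 0], [0, 0, 0.4, 0, 0], [0, 0, 0, 0, 0]]
  ]
}}

```text
clock: 7.37
position: [470.6, 318.5, 28.1]
ee_rot: [1.0, 0.026, -0.004, 0.006]
contact_force: [0.1, -0.1, -2.4]
gripper_width: 27.8
```

```bash
python3 - <<'E'
from h import *
np.set_printoptions(precision=3,suppress=True)
s=arm.read_state(); print(s)
o=[]
for n,P in(("side",(471,318,60)),("top",(471,318,60))):
    im,D=optics.get_image(n); u,v=proj(n,[P])[0].astype(int)
    o.append(cv2.resize(im[v-60:v+60,u-60:u+60],(400,400),interpolation=cv2.INTER_CUBIC))
cv2.imwrite("pics/g2.png",cv2.hconcat(o))
E
```

```text
{'clock': 7.3667, 'joints': array([ 0.881,  0.491, -0.343,  0.003, -0.752,  0.739]), 'joint_vel': array([ 0.006, -0.042,  0.018,  0.009, -0.054, -0.   ]), 'joint_efforts': array([  0.009, -41.181,  14.476,   3.368,  -0.201,  -0.003]), 'position': array([470.611, 318.467,  28.066]), 'ee_rot': array([ 1.   ,  0.026, -0.004,  0.006]), 'contact_force': array([ 0.098, -0.104, -2.372]), 'wrist_torque': array([0.096, 0.052, 0.025]), 'gripper_width': 27.8305875789667}
```

View pics/g2.png

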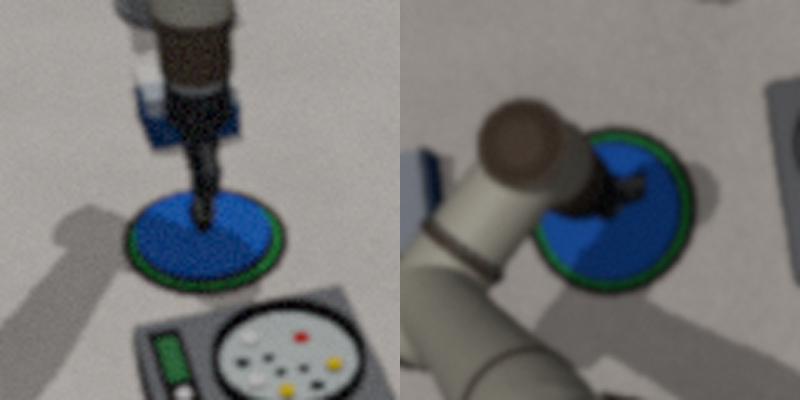

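The image shows the lid sitting centred over the mat, at or within a few mm of its surface. I'll check for contact by ending on a push row.

Emit:
{"method": "send_rows", "body": {
  "steps": [
    [[0, 0, 0.6, 0, 0]]
  ]
}}

```text
clock: 7.55
position: [471.1, 318.6, 26.2]
ee_rot: [1.0, 0.027, -0.004, 0.007]
contact_force: [-23.1, -7.9, 68.0]
gripper_width: 28.3
```

Emit:
{"method": "send_rows", "body": {
  "steps": [
    [[0, 0, 0.6, 0, 0]]
  ]
}}

```text
clock: 7.63
position: [471.1, 318.5, 26.3]
ee_rot: [1.0, 0.028, -0.003, 0.008]
contact_force: [-17.7, -6.3, 47.3]
gripper_width: 28.1
```

Emit:
{"method": "send_rows", "body": {
  "steps": [
    [[0, 0, -0.05, 0, 0], [0, 0, 0, 0, 0.3], [0, 0, 0, 0, 1], [0, 0, 0, 0, 1], [0, 0, 0, 0, 1], [0, 0, 0, 0, 1], [0, 0, 0, 0, 1], [0, 0, 0, 0, 1], [0, 0, 0, 0, 1], [0, 0, 0, 0, 1]]
  ]
}}

```text
clock: 8.47
position: [471.6, 318.7, 24.6]
ee_rot: [1.0, 0.028, -0.004, 0.009]
contact_force: [-0.9, 0.3, -0.9]
gripper_width: 85.3
```

Emit:
{"method": "send_rows", "body": {
  "steps": [
    [[0, 0, -1, 0, 1], [0, 0, -2, 0, 1], [0, 0, -3, 0, 1], [0, 0, -3.5, 0, 1], [0, 0, -3.5, 0, 1], [0, 0, -3.5, 0, 1], [0, 0, -3.5, 0, 1], [0, 0, -2.5, 0, 1], [0, 0, -1, 0, 1], [0, 0, 0, 0, 1]]
  ]
}}

```text
clock: 9.3
position: [472.9, 321.0, 277.6]
ee_rot: [1.0, 0.028, -0.003, 0.009]
contact_force: [0.3, 0.1, -0.1]
gripper_width: 85.2
```

```bash
python3 - <<'E'
from h import *
np.set_printoptions(precision=2,suppress=True)
s=arm.read_state(); print(s["position"],s["joints"],s["contact_force"]);print(R.from_quat(s["ee_rot"]).as_matrix())
for n in("top","side"):
    im,D=optics.get_image(n); cv2.imwrite(f"pics/{n}1.png",im); np.save(f"{n}1.npy",D)
    h=cv2.cvtColor(im,cv2.COLOR_BGR2HSV); m=cv2.inRange(h,(0,120,80),(4,255,255))|cv2.inRange(h,(172,120,80),(180,255,255))
    l,_,st,ce=cv2.connectedComponentsWithStats(m)
    for q,c in zip(st[1:],ce[1:]):
        P=plane(n,*c,85)
        if q[4]>5 and np.hypot(P[0]-513,P[1]-19)<90: print(n,"red",q,c,P, "r from lid centre",np.hypot(P[0]-513,P[1]-19))
    b=cv2.inRange(h,(105,120,60),(130,255,255)); L=[]
    for v,u in zip(*np.nonzero(b)):
        P=plane(n,u,v,17)
        if np.hypot(P[0]-471,P[1]-318)<110: L.append((u,v))
    L=np.array(L); mm=np.zeros_like(b); mm[L[:,1],L[:,0]]=255
    k=max(cv2.findContours(mm,0,1)[0],key=cv2.contourArea)[:,0].astype(float)
    P=np.array([plane(n,*p,17)[:2] for p in cv2.convexHull(k.astype(np.float32))[:,0]],np.float32); print(n,"lid",cv2.minEnclosingCircle(P))
E
for c in top side; do :; done; python3 - <<'E'
import cv2
a=cv2.imread("pics/side1.png")[120:290,170:320]
cv2.imwrite("pics/s1c.png",cv2.resize(a,None,fx=3.5,fy=3.5))
E
```

```text
[472.86 321.03 277.6 ] [ 0.88  0.26 -0.01  0.01 -1.32  0.74] [ 0.3   0.13 -0.14]
[[ 1.    0.06 -0.  ]
 [ 0.06 -1.   -0.02]
 [-0.01  0.02 -1.  ]]
top red [237 191   3   3   8] [237.88 192.12] [534.43  47.91  85.  ] r from lid centre 35.98645188949918
top lid ((470.78204345703125, 317.04290771484375), 79.16854095458984)
side red [250 181   3   2   6] [251.  181.5] [533.17  52.16  85.  ] r from lid centre 38.813555200887926
side lid ((468.7754821777344, 315.8666687011719), 83.83441925048828)
```

View pics/s1c.png

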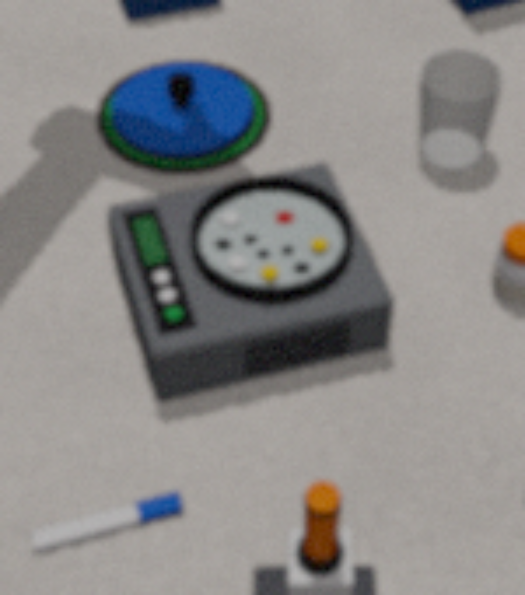

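The lid lies on the mat, centred, knob up. The block is exposed, with the red dot at about (285,217) in the crop and the raised tubes on the other side. Now I refine the dot and the probe with weighted centroids.

```bash
python3 - <<'E'
from h import *
np.set_printoptions(precision=1,suppress=True)
for n in("top","side"):
    im=cv2.imread(f"pics/{n}1.png").astype(float)
    u,v=proj(n,[(532,48,85)])[0].round().astype(int)
    w=im[v-4:v+5,u-4:u+5]; r=np.clip(w[...,2]-np.maximum(w[...,1],w[...,0])-12,0,None)
    Y,X=np.mgrid[v-4:v+5,u-4:u+5]; c=((X*r).sum()/r.sum(),(Y*r).sum()/r.sum()); print(n,"dot",c,plane(n,*c,85))
    # probe orange
    u,v=proj(n,[(480,-327,160)])[0].round().astype(int); a=16
    w=im[v-a:v+a,u-a:u+a]; m=((w[...,2]-w[...,0])>50); Y,X=np.nonzero(m); X=X+u-a;Y=Y+v-a
    br=w[...,2][m]; 
    cap=(br>np.percentile(br,60)); print(n,"orange mean",X.mean(),Y.mean(),"->157",plane(n,X.mean(),Y.mean(),157)," brightcap",X[cap].mean(),Y[cap].mean(),plane(n,X[cap].mean(),Y[cap].mean(),190), len(X))
    # holder white top
    u,v=proj(n,[(480,-327,110)])[0].round().astype(int)
c1,d1=ray("top",*[346.2,194.3]); 
print(proj("side",[(480,-327,190),(480,-327,118),(480,-327,12)]),proj("top",[(480,-327,190),(480,-327,118)]))
# base plate corners from crop of top0
for p in((77,149),(65,272),(190,285),(197,155)): print(plane("top",310+p[0]/5-.4,160+p[1]/5-.4,12))
for p in((515,210),(685,210),(692,378),(515,380)): print(plane("side",220+(p[0]-400)/5-.4,240+p[1]/5-.4,12))
E
```

```text
top dot (np.float64(237.74894514767934), np.float64(192.29957805907173)) [533.8  48.4  85. ]
top orange mean 344.93548387096774 194.98387096774192 ->157 [ 483.5 -330.6  157. ]  brightcap 346.8 193.08 [ 483.7 -329.8  190. ] 62
side dot (np.float64(250.83333333333334), np.float64(181.66899766899766)) [532.5  51.5  85. ]
side orange mean 261.4739583333333 268.296875 ->157 [ 481.1 -326.2  157. ]  brightcap 261.7142857142857 261.85714285714283 [ 480.1 -328.8  190. ] 192
[[261.5 261.2]
 [260.7 276.9]
 [259.6 297.2]] [[346.1 194.2]
 [341.7 198.1]]
[ 537.5 -290.1   12. ]
[ 441.8 -270.8   12. ]
[ 424.9 -366.7   12. ]
[ 526.4 -384.    12. ]
[ 442.9 -270.5   12. ]
[ 538.3 -290.    12. ]
[ 516.9 -387.1   12. ]
[ 424.3 -369.2   12. ]
```

Emit:
{"method": "send_rows", "body": {
  "steps": [
    [[0, 2, 0, 0.06, 1], [0.1, 3.5, 0, 0, 1], [0, 4, 0, 0, 1], [0.1, 4, 0, 0, 1], [0, 4, 0, 0, 1], [0.1, 4, 0, 0, 1], [0, 4, 0, 0, 1], [0.1, 4, 0, 0, 1], [0, 4, 0, 0, 1], [0.1, 4, 0, 0, 1]]
  ]
}}

```text
clock: 10.23
position: [465.4, -64.7, 265.3]
ee_rot: [1.0, 0.003, -0.022, 0.018]
contact_force: [1.0, 0.6, -0.3]
gripper_width: 85.3
```

Emit:
{"method": "send_rows", "body": {
  "steps": [
    [[0, 4, 0, 0, 1], [0, 4, 0, 0, 1], [0, 4, 0, 0, 1], [0, 4, 0, 0, 1], [0, 4, 0, 0, 1], [0, 3, 0, 0, 1], [0, 2, 0, 0, 1], [0, 0, 0, 0, 1], [0, 0, 0, 0, 1]]
  ]
}}

```text
clock: 10.98
position: [453.2, -330.7, 255.1]
ee_rot: [0.999, -0.002, -0.04, 0.013]
contact_force: [0.3, 0.7, -0.5]
gripper_width: 85.3
```

```bash
python3 - <<'E'
from h import *
s=arm.read_state(); print(s["position"],s["joints"].round(2));print(R.from_quat(s["ee_rot"]).as_matrix().round(3))
E
```

```text
[ 453.19636133 -330.67071007  255.08046951] [-0.31  0.28 -0.06  0.05 -1.3   1.86]
[[ 0.997 -0.004 -0.08 ]
 [-0.006 -1.    -0.025]
 [-0.08   0.025 -0.997]]
```

Emit:
{"method": "send_rows", "body": {
  "steps": [
    [[3, 0, 0, 0, 1], [0, 0, 0, 0, 1], [0, 0, 0, 0, 1]]
  ]
}}

```text
clock: 11.23
position: [481.3, -328.4, 248.1]
ee_rot: [0.999, -0.003, -0.044, 0.01]
contact_force: [-0.4, 0.1, -0.7]
gripper_width: 85.0
```

Emit:
{"method": "send_rows", "body": {
  "steps": [
    [[0, 0, -3.5, 0, 1], [0, 0, 0, 0, 1], [0, 0, 0, 0, 1]]
  ]
}}

```text
clock: 11.48
position: [483.0, -323.4, 279.9]
ee_rot: [0.999, -0.0, -0.049, 0.008]
contact_force: [-0.3, -0.4, -1.5]
gripper_width: 85.5
```

Emit:
{"method": "send_rows", "body": {
  "steps": [
    [[0, 0, 3.5, 0, 1], [0, 0, 0, 0, 1], [0, 0, 0, 0, 1]]
  ]
}}

```text
clock: 11.73
position: [479.1, -322.0, 246.3]
ee_rot: [0.999, 0.002, -0.048, 0.01]
contact_force: [0.3, -0.6, 2.3]
gripper_width: 85.6
```

Emit:
{"method": "send_rows", "body": {
  "steps": [
    [[-3, 0, 0, 0, 1], [0, 0, 0, 0, 1], [0, 0, 0, 0, 1]]
  ]
}}

```text
clock: 11.98
position: [449.9, -321.8, 252.0]
ee_rot: [0.999, 0.003, -0.047, 0.011]
contact_force: [0.6, -0.2, -0.1]
gripper_width: 85.1
```

Emit:
{"method": "send_rows", "body": {
  "steps": [
    [[1.7, 0.3, 1.2, 0, 1], [1.6, 0.3, 1.2, 0, 1], [0, 0, 0, 0, 1]]
  ]
}}

```text
clock: 12.23
position: [484.7, -329.4, 231.9]
ee_rot: [0.999, 0.003, -0.04, 0.013]
contact_force: [0.8, -0.4, -0.5]
gripper_width: 85.5
```

```bash
cat >> h.py <<'E'
def go(*T):
    s=arm.read_state(); M=R.from_quat(s["ee_rot"]).as_matrix(); p=np.array(s["position"])
    print("p",p.round(1),"F",np.array(s["contact_force"]).round(1),"w",round(s["gripper_width"],1),"toolz",M[:,2].round(3),"toolx",M[:,0].round(3),"j",np.array(s["joints"]).round(2))
    print("tool cm",(M.T@(np.array(T)-p)/10).round(2))
E
python3 -c "
from h import *
go(480,-328.5,138)"
```

```text
p [ 484.7 -329.4  231.9] F [ 0.8 -0.4 -0.5] w 85.5 toolz [-0.081 -0.027 -0.996] toolx [ 0.997  0.006 -0.081] j [-0.29  0.33 -0.04  0.05 -1.27  1.85]
tool cm [ 0.29 -0.35  9.39]
```

Emit:
{"method": "send_rows", "body": {
  "steps": [
    [[0.1, -0.1, 1.5, 0, 1], [0.1, -0.1, 1.5, 0, 1], [0.1, -0.1, 1.5, 0, 1], [0, 0, 1.5, 0, 1], [0, 0, 1, 0, 1], [0, 0, 0.5, 0, 1], [0, 0, 0, 0, 1]]
  ]
}}

```text
clock: 12.82
position: [489.1, -331.0, 164.7]
ee_rot: [0.999, 0.005, -0.033, 0.018]
contact_force: [-0.2, -0.1, 0.6]
gripper_width: 85.4
```

```bash
python3 -c "
from h import *
go(480,-328.5,138)"
```

```text
p [ 489.1 -331.   164.7] F [-0.2 -0.1  0.6] w 85.4 toolz [-0.065 -0.036 -0.997] toolx [ 0.998  0.008 -0.066] j [-0.29  0.38 -0.14  0.06 -1.1   1.84]
tool cm [-0.73 -0.35  2.71]
```

Emit:
{"method": "send_rows", "body": {
  "steps": [
    [[-0.4, -0.2, 0.8, 0, 1], [-0.4, -0.2, 0.8, 0, 1], [-0.1, 0, 0.8, 0, 1], [0, 0, 0.4, 0, 1], [0, 0, 0, 0, 1]]
  ]
}}

```text
clock: 13.23
position: [478.7, -328.4, 137.9]
ee_rot: [0.999, 0.005, -0.03, 0.019]
contact_force: [-0.2, 0.5, -0.3]
gripper_width: 85.4
```

```bash
python3 - <<'E'
from h import *
go(480,-328.5,138)
o=[]
for n in("side","top"):
    im,D=optics.get_image(n); u,v=proj(n,[(480,-328,150)])[0].astype(int)
    o.append(cv2.resize(im[v-40:v+40,u-40:u+40],(400,400),interpolation=cv2.INTER_CUBIC))
cv2.imwrite("pics/g3.png",cv2.hconcat(o))
E
```

```text
p [ 478.7 -328.4  137.9] F [-0.2  0.5 -0.3] w 85.4 toolz [-0.06  -0.039 -0.997] toolx [ 0.998  0.008 -0.06 ] j [-0.29  0.39 -0.21  0.06 -1.02  1.84]
tool cm [ 0.13  0.01 -0.01]
```

View pics/g3.png

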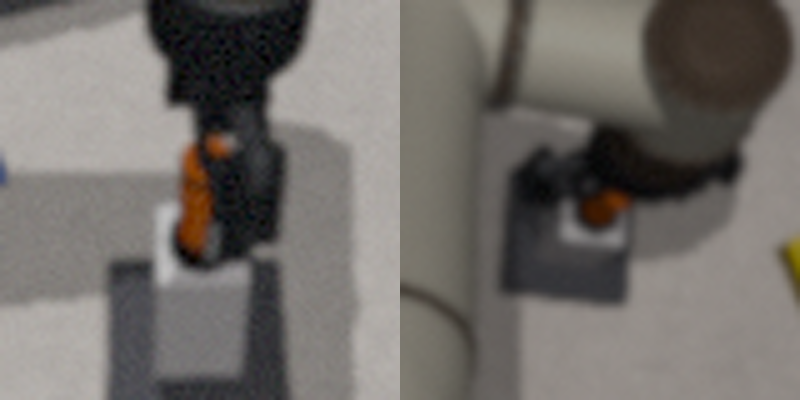

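```bash
python3 - <<'E'
from h import *
np.set_printoptions(precision=1,suppress=True)
for n in("side","top"):
    u,v=proj(n,[(480,-328,150)])[0].astype(int)
    P={"tip-":(479,-378,140),"tip+":(479,-278,140),"tip-up":(481,-378,185),"tip+up":(481,-278,185),"htop":(481,-328,190),"hbot":(481,-328,118)}
    for k,p in P.items(): print(n,k,(proj(n,[p])[0]-[u-40,v-40]+.5)*5)
E
```

```text
side tip- [223.3 305.6]
side tip+ [179.4 133.6]
side tip-up [231.  256.4]
side tip+up [185.1  82.3]
side htop [207.5 160.1]
side hbot [203.1 238.6]
top tip- [272.7 203.8]
top tip+ [135.1 213.2]
top tip-up [288.3 188.5]
top tip+up [146.7 198.1]
top htop [219.3 191.9]
top hbot [197.3 211.6]
```

The crop shows the handle between the open fingers. The near finger appears a few mm towards +x, which is within the pad width. Closing.

Emit:
{"method": "send_rows", "body": {
  "steps": [
    [[0, 0, 0, 0, 0], [0, 0, 0, 0, 0], [0, 0, 0, 0, 0], [0, 0, 0, 0, 0], [0, 0, 0, 0, 0], [0, 0, 0, 0, 0], [0, 0, 0, 0, 0], [0, 0, 0, 0, 0], [0, 0, 0, 0, 0]]
  ]
}}

```text
clock: 14.08
position: [480.9, -329.2, 140.6]
ee_rot: [0.999, 0.005, -0.028, 0.02]
contact_force: [0.8, -0.1, 0.2]
gripper_width: 24.6
```

```bash
python3 - <<'E'
from h import *
go(480,-328.5,248)
E
```

```text
p [ 480.9 -329.2  140.6] F [ 0.8 -0.1  0.2] w 24.6 toolz [-0.055 -0.041 -0.998] toolx [ 0.998  0.009 -0.056] j [-0.29  0.38 -0.2   0.06 -1.02  1.84]
tool cm [ -0.69   0.36 -10.71]
```

Emit:
{"method": "send_rows", "body": {
  "steps": [
    [[-0.1, 0.1, -1, 0, 0], [-0.1, 0.1, -1.5, 0, 0], [-0.1, 0.1, -1.5, 0, 0], [0, 0, 0, 0, 0]]
  ]
}}

```text
clock: 14.42
position: [479.2, -330.3, 181.5]
ee_rot: [0.999, 0.005, -0.03, 0.019]
contact_force: [1.0, -0.0, -0.3]
gripper_width: 24.6
```

```bash
python3 - <<'E'
from h import *
go(481,-329,252)
E
```

```text
p [ 479.2 -330.3  181.5] F [ 1.  -0.  -0.3] w 24.6 toolz [-0.059 -0.039 -0.997] toolx [ 0.998  0.009 -0.059] j [-0.29  0.35 -0.15  0.06 -1.12  1.85]
tool cm [-0.24  0.14 -7.05]
```

Emit:
{"method": "send_rows", "body": {
  "steps": [
    [[-0.1, 0.1, -1.5, 0, 0], [0, 0.1, -2, 0, 0], [0, 0, -2, 0, 0], [0, 0, -1.6, 0, 0], [0, 0, 0, 0, 0], [0, 0, 0, 0, 0]]
  ]
}}

```text
clock: 14.92
position: [480.9, -328.5, 252.2]
ee_rot: [0.999, 0.004, -0.031, 0.017]
contact_force: [-0.5, 0.0, -2.5]
gripper_width: 24.3
```

```bash
python3 - <<'E'
from h import *
go(533,49,252)
o=[]
for n in("side","top"):
    im,D=optics.get_image(n); u,v=proj(n,[(480,-328,190)])[0].astype(int)
    o.append(cv2.resize(im[v-50:v+50,u-50:u+50],(400,400),interpolation=cv2.INTER_CUBIC))
    cv2.imwrite(f"pics/{n}2.png",im)
cv2.imwrite("pics/g4.png",cv2.hconcat(o))
E
```

```text
p [ 480.9 -328.5  252.2] F [-0.5  0.  -2.5] w 24.3 toolz [-0.062 -0.035 -0.997] toolx [ 0.998  0.007 -0.063] j [-0.29  0.3  -0.03  0.05 -1.29  1.86]
tool cm [  5.47 -37.68  -1.61]
```

View pics/g4.png

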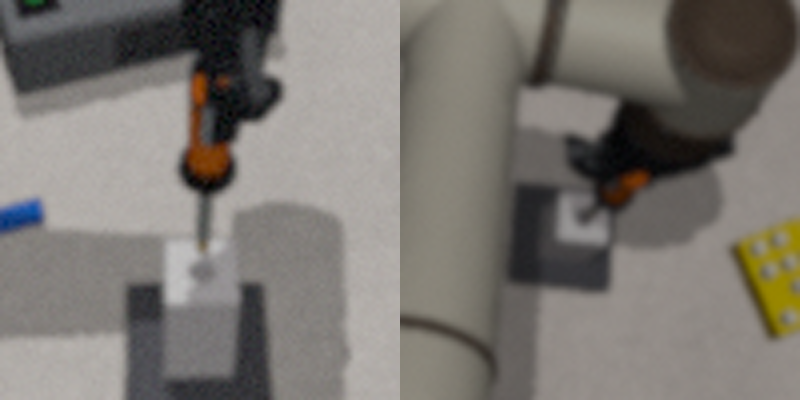

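The probe is out and hanging upright; its tip is at about (205,245) in the side crop, clear of the holder. Moving towards the block.

Emit:
{"method": "send_rows", "body": {
  "steps": [
    [[0.3, -1.5, -0.1, 0, 0], [0.5, -3, -0.1, 0, 0], [0.5, -3.5, -0.1, 0, 0], [0.5, -3.5, -0.1, 0, 0], [0.5, -3.5, -0.1, 0, 0], [0.5, -3.5, -0.1, 0, 0], [0.3, -2, -0.1, 0, 0], [0, 0, 0, 0, 0]]
  ]
}}

```text
clock: 15.68
position: [505.1, -116.0, 236.1]
ee_rot: [0.999, 0.0, -0.043, 0.015]
contact_force: [-0.3, 0.4, -1.5]
gripper_width: 24.4
```

```bash
python3 - <<'E'
from h import *
go(532,48,235)
E
```

```text
p [ 505.1 -116.   236.1] F [-0.3  0.4 -1.5] w 24.4 toolz [-0.086 -0.03  -0.996] toolx [ 0.996 -0.001 -0.086] j [ 0.1   0.23 -0.16  0.02 -1.27  1.46]
tool cm [  2.67 -16.39  -0.62]
```

Emit:
{"method": "send_rows", "body": {
  "steps": [
    [[0.3, -1.8, -0.3, 0, 0], [0.4, -3, -0.3, 0, 0], [0.5, -3.4, -0.3, 0, 0], [0.5, -3.4, -0.3, 0, 0], [0.5, -2.8, -0.2, 0, 0], [0.3, -1.5, 0, 0, 0], [0, 0, 0, 0, 0], [0, 0, 0, 0, 0]]
  ]
}}

```text
clock: 16.35
position: [526.8, 47.1, 232.4]
ee_rot: [0.998, -0.001, -0.053, 0.017]
contact_force: [1.1, -1.2, -1.5]
gripper_width: 24.5
```

```bash
python3 - <<'E'
from h import *
go(532,48,225)
E
```

```text
p [526.8  47.1 232.4] F [ 1.1 -1.2 -1.5] w 24.5 toolz [-0.105 -0.034 -0.994] toolx [ 0.994 -0.004 -0.105] j [ 0.39  0.27 -0.11 -0.01 -1.3   1.18]
tool cm [ 0.59 -0.12  0.67]
```

```bash
python3 - <<'E'
from h import *
np.set_printoptions(precision=1,suppress=True)
o=[]
for n in("side","top"):
    im,D=optics.get_image(n); u,v=proj(n,[(528,48,110)])[0].astype(int)
    cv2.imwrite(f"pics/{n}3.png",im)
    o.append(cv2.resize(im[v-32:v+32,u-25:u+25],(400,512),interpolation=cv2.INTER_CUBIC))
    f=lambda p:((proj(n,[p])[0]-[u-25,v-32]+.5)*8).round()
    print(n,(u-25,v-32),"dot",f((533,49.5,85)),"tip exp",f((522,48,117)),f((526.8,48,117)), "collar",f((526,48,205)))
cv2.imwrite("pics/g5.png",cv2.hconcat(o))
E
```

```text
side (np.int64(224), np.int64(145)) dot [221. 300.] tip exp [196. 251.] [208. 250.] collar [207.  87.]
top (np.int64(212), np.int64(160)) dot [208. 264.] tip exp [210. 274.] [210. 263.] collar [203. 223.]
```

View pics/g5.png

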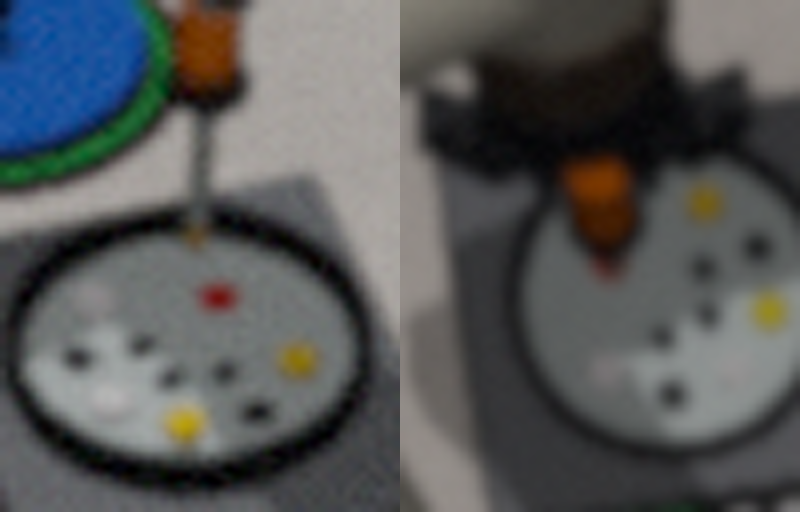

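The side crop shows the brass tip at (196,243) and the dot at (219,297). The tip is about (522,48,118), so it needs roughly +10 mm in x. The probe leans only slightly.

Emit:
{"method": "send_rows", "body": {
  "steps": [
    [[0.6, -0.1, 0.6, 0, 0], [0.5, 0, 0.8, 0, 0], [0.2, 0, 0.7, 0, 0], [0, 0, 0.3, 0, 0], [0, 0, 0, 0, 0], [0, 0, 0, 0, 0]]
  ]
}}

```text
clock: 16.95
position: [537.1, 41.3, 203.1]
ee_rot: [0.998, -0.005, -0.054, 0.018]
contact_force: [0.7, 0.0, -1.1]
gripper_width: 24.3
```

```bash
python3 - <<'E'
from h import *
np.set_printoptions(precision=1,suppress=True)
go(537,48.5,206)
n="side"; im,D=optics.get_image(n); u0,v0=235,165
o=cv2.resize(im[v0:v0+36,u0:u0+36],(576,576),interpolation=cv2.INTER_CUBIC)
t,_=optics.get_image("top"); t=t[170:206,220:256]
f=lambda p:((proj(n,[p])[0]-[u0,v0]+.5)*16).round()
print(f((533,49.5,85)),f((532.5,51.5,85)),f((533,49.5,95)))
cv2.imwrite("pics/g6.png",o)
E
```

```text
p [537.1  41.3 203.1] F [ 0.7  0.  -1.1] w 24.3 toolz [-0.1 -0.  -1. ] toolx [ 1.  -0.  -0.1] j [ 0.4  0.3 -0.1 -0.  -1.2  1.2]
tool cm [-0.1 -0.7 -0.3]
[266. 281.] [262. 275.] [266. 247.]
```

View pics/g6.png

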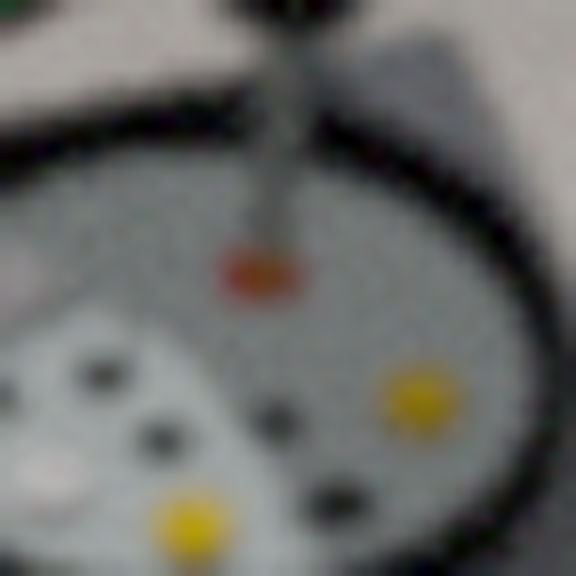

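The tip is just above the dot, overlapping it at about (263,278) in the crop. TCP y drifted by -6 mm, so I'll correct that and then press.

Emit:
{"method": "send_rows", "body": {
  "steps": [
    [[0, -0.6, 0, 0, 0], [0, 0, 0, 0, 0], [0, 0, 0, 0, 0]]
  ]
}}

```text
clock: 17.3
position: [537.7, 48.3, 204.3]
ee_rot: [0.998, -0.005, -0.053, 0.017]
contact_force: [-0.4, 0.0, -0.4]
gripper_width: 24.3
```

```bash
python3 - <<'E'
from h import *
go(537,48,194.5)
E
```

```text
p [537.7  48.3 204.3] F [-0.4  0.  -0.4] w 24.3 toolz [-0.106 -0.034 -0.994] toolx [ 0.994 -0.012 -0.105] j [ 0.38  0.3  -0.13 -0.01 -1.25  1.18]
tool cm [ 0.03 -0.    0.99]
```

Emit:
{"method": "send_rows", "body": {
  "steps": [
    [[0.05, 0, 0.4, 0, 0], [0, 0, 0, 0, 0], [0, 0, 0, 0, 0]]
  ]
}}

```text
clock: 17.55
position: [538.0, 48.8, 200.6]
ee_rot: [0.998, -0.004, -0.052, 0.017]
contact_force: [0.4, 0.2, -0.9]
gripper_width: 24.4
```

Emit:
{"method": "send_rows", "body": {
  "steps": [
    [[0.03, 0, 0.3, 0, 0], [0, 0, 0, 0, 0], [0, 0, 0, 0, 0]]
  ]
}}

```text
clock: 17.8
position: [538.2, 48.8, 197.7]
ee_rot: [0.999, -0.004, -0.052, 0.017]
contact_force: [0.5, 0.2, 0.8]
gripper_width: 24.3
```

```bash
python3 - <<'E'
from h import *
F=[];n="side"
for i in range(8):
    im,D=optics.get_image(n); s=arm.read_state(); F.append(s["contact_force"])
print(np.mean(F,0).round(2),np.std(F,0).round(2)); go(538,48.5,195)
u0,v0=235,155
print(((proj(n,[(533,49.5,85)])[0]-[u0,v0]+.5)*14).round())
cv2.imwrite("pics/g7.png",cv2.resize(im[v0:v0+40,u0:u0+36],(504,560),interpolation=cv2.INTER_CUBIC))
E
```

```text
[-0.04  0.22 -0.24] [0.39 0.55 0.62]
p [538.1  48.8 197.6] F [-0.1 -0.5  0.1] w 24.5 toolz [-0.103 -0.033 -0.994] toolx [ 0.995 -0.011 -0.103] j [ 0.39  0.31 -0.14 -0.01 -1.23  1.18]
tool cm [0.02 0.02 0.26]
[233. 386.]
```

View pics/g7.png

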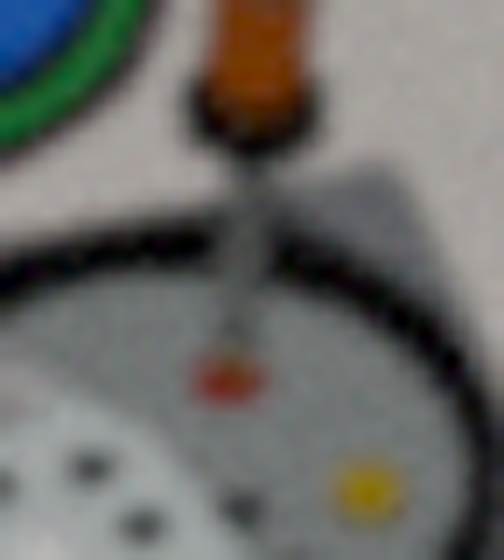

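The tip ends at about (234,380) in the crop, on the dot centred at (230,380). Net force is about 1 N, roughly 3 mm in. I'll press another 3 mm.

Emit:
{"method": "send_rows", "body": {
  "steps": [
    [[0.02, 0, 0.3, 0, 0], [0, 0, 0, 0, 0], [0, 0, 0, 0, 0], [0, 0, 0, 0, 0]]
  ]
}}

```text
clock: 18.53
position: [538.1, 48.7, 194.9]
ee_rot: [0.999, -0.004, -0.051, 0.017]
contact_force: [1.4, -0.4, 0.3]
gripper_width: 24.2
```

```bash
python3 - <<'E'
from h import *
F=[];Z=[]
for i in range(20):
    optics.get_image("top"); s=arm.read_state(); F.append(s["contact_force"]); Z.append(s["position"][2])
print(np.mean(F,0).round(2),np.std(F,0).round(2),Z[0],Z[-1]); go(538,48.5,195)
E
```

```text
[-0.22  0.32  0.77] [0.51 0.44 0.37] 194.94335118445255 194.85626416433024
p [538.2  48.7 194.9] F [-0.8  0.7  0.6] w 24.2 toolz [-0.103 -0.033 -0.994] toolx [ 0.995 -0.01  -0.102] j [ 0.39  0.31 -0.14 -0.01 -1.22  1.18]
tool cm [-0.02  0.02 -0.01]
```

```bash
python3 -c "
from h import *
print(job.job_done())"
```

```text
the job is handed in; nothing more can be done
None
```

I lifted the lid off by its knob, set it on the mat and released it. Then I drew the probe out of its holder and pressed its tip on the red dot. I handed the job in with the gripper still holding the probe there. No verdict is reported.

**Last checks**
- **Lid:** about 2 mm from the mat's centre (within 50 mm allowed), knob up and released.
- **Tip position:** about 1–2 mm from the dot's centre in the side view. The top view could not confirm this because the gripper hid the tip.
- **Press:** about 2 N, or 5–6 mm in. The measured force rose by 1.0 N over 2.8 mm, which matches the spring's 0.35 N per mm.
- **Probe lean:** about 3°, worked out from how far the tool tilted after the grasp (limit 8°).
- **Time:** about 20 s of the 69 s.

**Disagreements**
- **Lid set-down:** the wrist force did not show contact with the mat while the lid was lowered, so I confirmed it with push rows. The first read 68 N upwards on the wrist, below the 120 N wrist limit. It was much harder than needed.
- **Dot position:** the two cameras placed it about 3 mm apart, and about 3–6 mm farther from the lid's starting centre than the given 33 mm.
- **Gripper width:** it read 28 mm on the 32 mm knob and 24 mm on the 26 mm handle.
- **Drift:** the tool's tilt and y position drifted during moves. I corrected the y drift but left the tilt.

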